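# Set the take-up gauge and hold the chain tensioner back

## Task

On the seed-meter drive rig, pull the sprung gauge blade out by its upright fin until the fin is level with the two ears of the setting clip on the rail, and leave it there. Then push the tensioner's upright post, against its spring, past the ratchet click and on until the post is level with the fin (side by side, as measured along the blade), and finish while still holding it there against the spring, so that the chain could be fitted; do not let it spring back onto the ratchet, and leave the loose parts lying around where they are.

Things in the scene. Friction and masses are not known exactly. Their poses are not given: they have to be found in the camera images.
- rig: Grey steel base plate, 320 x 270 x 10 mm, bolted down. Origin on the cart top; plate spans x -170 to 150, y -135 to 135 mm. Axes: x roughly away from the robot, y the way the blade pulls out. In mm: gauge rail along y at x -130 (44 wide, top 16 high), its housing y -120 to -62, 34 high; tensioner pivot x 90, y 0; fixed sprocket radius 34, 28 high at x 65, y -85; pawl pivot x 45, y 62, 38 high.
- blade (a joint): How far the gauge blade is pulled out, m: 0 in the housing, stop at 0.085, grows along the rig's +y. Return spring of 25 N/m and a brake of about 3.5 N: pulling takes up to about 6 N, and the blade stays where it is left.
- fin_top (a point): Centre of the top edge of the fin at the blade's end, 68 mm above the cart; axes as the rig's. The fin is an upright steel plate 8 mm thick along the rig's y, 24 mm wide along x, rising 48 mm above the blade (blade 18 mm wide, its top 20 mm above the cart).
- clip_mark (a point): Midway between the tops of the two ears of the dark setting clip fixed on the rail, 30 mm above the cart. Ears 17 to 25 mm either side of the rail's centre line, 4 mm thick along y; the fin passes between them. Level means that fin_top and clip_mark have the same y in the rig's frame. Its place varies: 52 to 68 mm from the fin when the blade is in.
- tension_arm (a joint): Tensioner arm angle, rad: 0 at rest, grows as the post is pushed towards the rig's +y (clockwise from above), stop at 0.95. Spring 0.5 N m at rest plus 1.0 per rad (about 8 N at the post at 0.65), a few N more as the tooth lifts the pawl. The pawl clicks in at about 0.50; let go after that, the arm rests on the pawl at about 0.46. The place level with the fin lies well past that.
- pivot_axis (a point): On the vertical pivot axis of the arm, 44 mm above the cart. The arm is a flat steel bar whose top is 32 mm above the cart; the post stands 150 mm from this axis. In the rig's frame the direction from pivot to post is (-cos(q-0.45), sin(q-0.45)) for joint value q.
- post_top (a point): Top centre of the tensioner's upright post, 85 mm above the cart.
- idler_post: The post to push: a plain steel cylinder 22 mm in diameter, from 42 to 85 mm above the cart, standing on a small toothed idler wheel (radius 23 mm, 34 to 42 mm above the cart) at the free end of the tensioner arm; both turn freely together about the post's axis. Origin on the post's axis, 34 mm above the cart.
- pawl (a joint): Angle of the ratchet pawl, rad: 0 seated, lifts to about 0.12 while the tooth passes under it, then snaps back to 0 (the click).
- bushing: Loose bronze bushing, 26 mm in diameter, 28 high, standing on the rig's plate at its +y edge. Origin under its centre. Leave alone.
- brush_holder: Loose blue singulator brush holder, 38 x 40 x 30 mm, on the rig's plate beyond the end of the gauge rail. Origin under its centre. Leave alone.
- seed_plate: Loose black seed plate, 190 mm in diameter, 5 mm thick (hub 12). Leave alone.
- sprocket: Loose zinc sprocket, 84 mm in diameter, 20 mm high at the hub. Leave alone.
- wrench: Loose wrench, 170 mm long, lying flat. Leave alone.
- grease_jar: Loose jar, 64 mm in diameter, 70 high. Leave alone.

How it is judged:
By the outcome, as a careful person would: the job done as asked, in the order asked, and still so for the second after the job is handed in, while the arm keeps its last pose, push and grip.
It also fails if it takes over 53 s, if anything falls off the work surface, if the arm or the gripper's body presses on something with over 40 N, if the wrist force passes 120 N, or if a joint passes its speed limit or range.

## Robot

A 7-joint arm with a two-finger parallel gripper is mounted at the origin on the work surface. World frame = base frame: x ahead of the robot, y to its left, z up, the work surface at z = 0. Lengths are in mm, angles in rad, forces in N, time in s.
With the tool pointing down it reaches from about 400 to 875 mm from the base axis. Payload 4.4 kg.
Tool frame: the origin (TCP) lies at the very end of the fingers, on their centre line; the grasp point (between the pads) lies 19 mm behind it; y points along the fingers, z is the direction in which the jaws open and shut, and the axes are right-handed (so a half turn about y gives the same grasp; the last joint's range is limited). The gripper opens to 85 mm and grips with 20 to 120 N. Pads are 22 mm wide; open, the fingers measure 114 mm over their backs; the gripper's body (76 mm by 85 mm) begins 54 mm behind the grasp point. The pads swing forward as they close: fully open they stand 13 mm farther back than shut.
Start: joints at [-1.19, 0.628, 0.038, 1.517, -0.027, 0.996, -0.02], TCP at [280.833, 586.217, 231.313] pointing down, gripper open.
Joint ranges: [-3.06, 3.06], [-0.37, 2.12], [-1.25, 1.32], [0.18, 2.47], [-1.1, 4.24], [0.23, 1.98], [-2.94, 2.94]. Speed limits (rad/s): [2.57, 2.57, 3.14, 3.14, 3.14, 3.14, 3.14].

## Interface

Orientations are given as [roll, pitch, yaw] about the fixed x, y, z axes, in that order (R = Rz(yaw) Ry(pitch) Rx(roll)).
In Python, from cell import ctrl, imaging, finish_job gives the robot as it stands.
- The arm moves only by the shell command python3 -m inch 'ROWS'. ROWS is JSON, one flat list of numbers, 7 for each row, row after row: the opening, from 0 (shut) to 1 (fully open), then the shift along the tool's x, y, z in cm, then the turn, a rotation vector about the tool's x, y, z in degrees. A call has 1 to 12 rows; each row is the pose to reach, as a shift and turn from the pose commanded when the call began, along the tool's axes at that moment; what a row does not reach only later rows make up. A row lasts 1/10 s, in which the tool goes at most 50 mm and 8.59 degrees, less where a joint would pass 70% of its speed; a pose out of reach is approached as far as the arm can. A call with a gripper value outside its range is refused whole. The fingers move at their own pace and stop on an object; the grip force is fixed at half the most. Time passes only in rows, so rows that repeat a pose let the fingers close. It gives the time, the measured TCP pose, the force and the opening at its end, in the units of the state.
- ctrl.read_state(): the state, without advancing time (a new reading comes with each control period).
- imaging.get_image(name): name is "scene" or "top" or "wrist"; returns a dict with "img" (384x512x3 uint8, red, green, blue), "fx", "fy", "cx", "cy" (pixels), "R" (3x3) and "t" (3): a world point X has camera coordinates R X + t. Camera axes: x right, y down, z forward; pixel columns grow to the right and rows downward; lengths in mm; the calibration is good to about 2 mm. The wrist camera is an equidistant fisheye: a pixel r from the principal point sees the ray r / f radians off the axis. A picture is of the moment at which its call begins. There is no depth.
- finish_job(): hands the job in, once; it reports no verdict.
The state is a dict: "clock": time; "qpos": joint angles; "qd": joint speeds; "tau": joint torques, N m; "eef_pos": TCP position; "tool_rot": TCP orientation; "force": force on the tool from outside, world axes, zero at the start; "torque": the same for the moment, N m; "width": finger opening in mm.
Only numpy, scipy, OpenCV 4.12 (cv2) and the standard library are available. Lean on these libraries where they do the work, as an engineer would, in place of code of your own. Each camera call takes 0.05 s, during which the arm holds its last target.

## Working session

There is one attempt and no reset: what is moved stays moved. The work goes in short steps, Python scripts to look and compute and a shell command to move; the robot and the scene stay as the last step left them, time stands still between calls to the robot, and variables do not carry over. Pictures are saved under pics/ and viewed, and the job is handed in when it is done.

```bash
ls; mkdir -p pics
cat > h.py <<'E'
import numpy as np,cv2
from cell import ctrl,imaging
def snap(n,f):
    d=imaging.get_image(n); cv2.imwrite('pics/'+f,cv2.cvtColor(d['img'],cv2.COLOR_RGB2BGR)); 
    np.savez('pics/'+f+'.npz',**d); return d
def ray(d,u,v):
    R=np.array(d['R']);t=np.array(d['t'])
    return -R.T@t, R.T@np.array([(u-d['cx'])/d['fx'],(v-d['cy'])/d['fy'],1])
def onz(d,u,v,z):
    c,r=ray(d,u,v); return c+r*(z-c[2])/r[2]
def proj(d,X):
    p=np.array(d['R'])@np.array(X,float)+np.array(d['t']); return d['fx']*p[0]/p[2]+d['cx'],d['fy']*p[1]/p[2]+d['cy']
E
python3 - <<'E'
from h import *
for n in('top','scene'):
    d=snap(n,n+'0.png'); print(n,d['fx'],-np.array(d['R']).T@d['t'])
    im=cv2.imread(f'pics/{n}0.png'); cv2.imwrite(f'pics/{n}0b.png',cv2.resize(im,(800,600),interpolation=cv2.INTER_CUBIC))
s=ctrl.read_state();print(s)
E
```

```text
pics
top 385.45806059847166 [ 357.01071936  -25.4417099  1217.77471581]
scene 460.29813696161585 [1273.60487194  386.68086782  841.13330003]
{'clock': 0.1, 'qpos': array([-1.18981169,  0.62923652,  0.03844083,  1.51825358, -0.02697813,
        0.99632422, -0.01996766]), 'qd': array([ 0.00062705, -0.00099543, -0.0002808 , -0.00271573, -0.00066498,
       -0.00038272, -0.0003851 ]), 'tau': array([ 4.02028207e-03, -5.64518917e+01,  1.23108309e+00, -1.93970597e+01,
        1.14066552e-02,  5.52044279e-03,  2.00217528e-05]), 'eef_pos': array([280.57856103, 585.70413881, 230.49669566]), 'tool_rot': array([-1.57249983e+00, -3.21137434e-05, -4.46736860e-01]), 'force': array([ 0.33606511,  0.69164189, -0.23618564]), 'torque': array([0.0105425 , 0.0063776 , 0.00407179]), 'width': 85.26958132132548}
```

View pics/top0b.png

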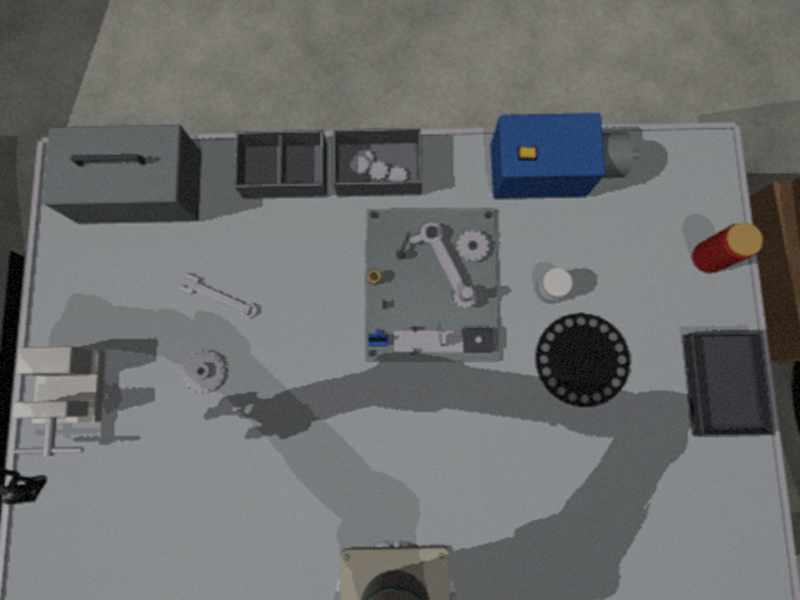

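View pics/scene0b.png

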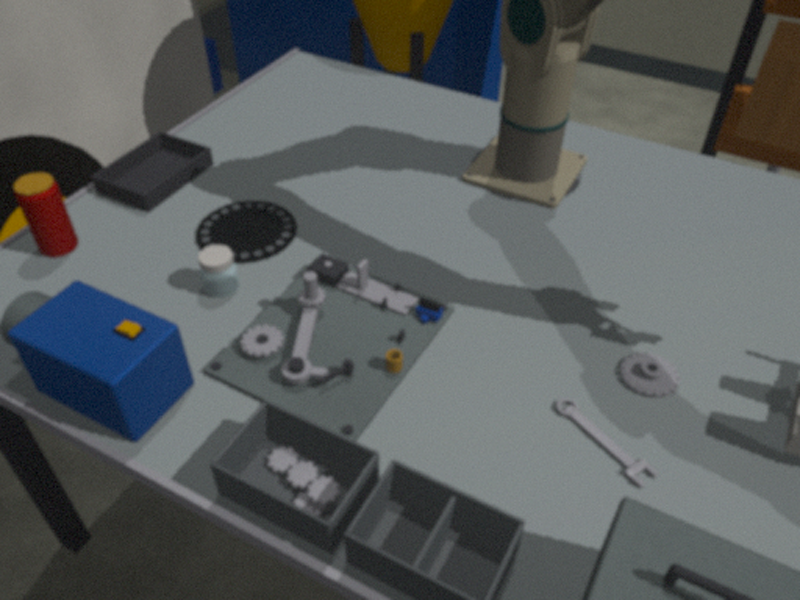

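Run:
```python
from h import *
d=np.load('pics/top0.png.npz'); print(proj(d,[280,586,231]),proj(d,[0,0,0]))
im=cv2.imread('pics/top0.png')[125:240,225:330]; cv2.imwrite('pics/t1.png',cv2.resize(im,None,fx=5.2,fy=5.2,interpolation=cv2.INTER_CUBIC)); 
im=cv2.imread('pics/scene0.png')[150:285,125:295]; cv2.imwrite('pics/s1.png',cv2.resize(im,None,fx=4.4,fy=4.4,interpolation=cv2.INTER_CUBIC)); 
d=snap('wrist','w0.png');print(d['fx'],d['R'],d['t'])
```

```text
(np.float64(13.222089012518865), np.float64(299.3009203846064)) (np.float64(252.00574338187994), np.float64(386.7406189799269))
297.3186396354542 [[ 0.4311823   0.90226046 -0.00280701]
 [ 0.86984318 -0.41485985  0.26695345]
 [ 0.23969703 -0.11754726 -0.96370534]] [-649.39202324  -35.63420057  378.14774931]
```

View pics/t1.png

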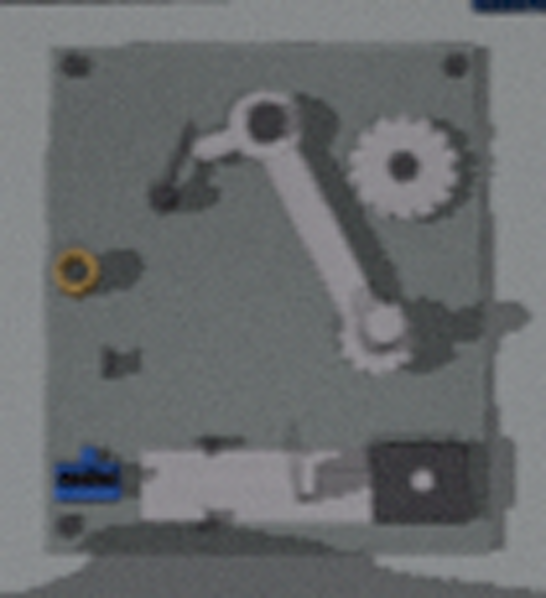

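View pics/s1.png

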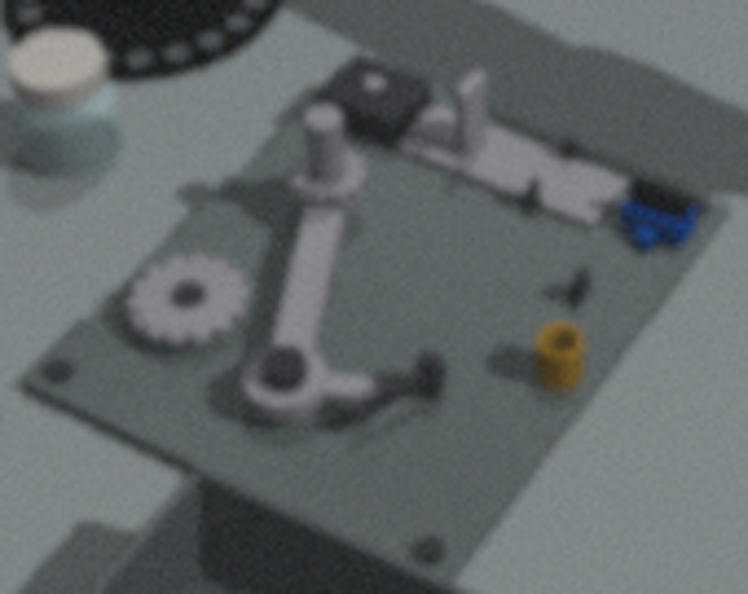

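View pics/w0.png

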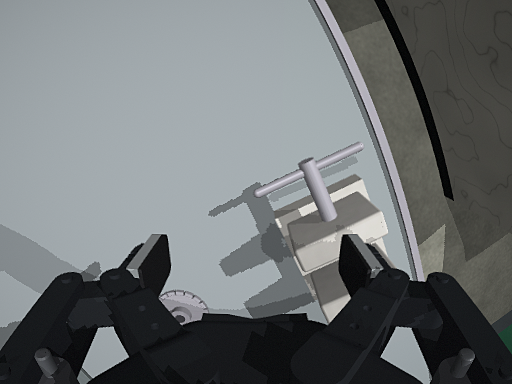

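```bash
cat > fit.py <<'E'
from h import *
def rigid(P,W):
    P=np.array(P)[:,:2];W=np.array(W)[:,:2];pc=P.mean(0);wc=W.mean(0)
    U,S,V=np.linalg.svd((P-pc).T@(W-wc));D=np.diag([1,np.linalg.det(V.T@U.T)]);R=V.T@D@U.T
    t=wc-R@pc; return R,t,(P@R.T+t)-W
E
python3 - <<'E'
from fit import *
d=np.load('pics/top0.png.npz')
F=[((267,121),(90,0,44)),((403,166),(65,-85,28)),((165,196),(45,62,38)),((383,323),(-45,-65.2,85)),((422,482),(-130,-91,34)),((49,45),(150,135,10)),((488,42),(150,-135,10)),((47,552),(-170,135,10))]
P=[f[1] for f in F];W=[onz(d,225+(f[0][0]+.5)/5.2-.5,125+(f[0][1]+.5)/5.2-.5,f[1][2]) for f in F]
R,t,e=rigid(P,W);print(np.arctan2(R[1,0],R[0,0]),t);print(e.round(1))
d=np.load('pics/scene0.png.npz')
for f in F[:5]:
    p=R@np.array(f[1][:2])+t; u,v=proj(d,[*p,f[1][2]]); print(f[1],round((u+.5-125)*4.4),round((v+.5-150)*4.4))
E
```

```text
-0.0213498141629711 [625.10391334 -87.69031595]
[[ 0.8 -0.7]
 [-0.4 -1.7]
 [ 1.2 -0.6]
 [-0.9 -1.9]
 [ 0.  -1. ]
 [ 0.6 -1.1]
 [-1.1  5.5]
 [-0.1  1.6]]
(90, 0, 44) 278 358
(65, -85, 28) 183 291
(45, 62, 38) 423 355
(-45, -65.2, 85) 318 113
(-130, -91, 34) 370 84
```

```bash
cat >> h.py <<'E'
from scipy.spatial.transform import Rotation as Ro
TH=-0.0213;T0=np.array([625.2,-88.2])
def r2w(x,y): 
    c,s=np.cos(TH),np.sin(TH); return np.array([c*x-s*y,s*x+c*y])+T0
def w2r(p):
    c,s=np.cos(TH),np.sin(TH); q=np.array(p[:2])-T0; return np.array([c*q[0]+s*q[1],-s*q[0]+c*q[1]])
def goto(x,y,z,yaw=TH):
    s=ctrl.read_state();R=Ro.from_euler('xyz',s['tool_rot']);Rt=Ro.from_euler('xyz',[-np.pi/2,0,yaw])
    w=[*r2w(x,y),z]
    print('shift cm',(R.inv().apply(np.array(w)-s['eef_pos'])/10).round(2),'turn',(R.inv()*Rt).as_rotvec(degrees=True).round(2))
def st():
    s=ctrl.read_state();print(round(s['clock'],2),'pos',s['eef_pos'].round(1),'rig',w2r(s['eef_pos']).round(1),'rot',s['tool_rot'].round(3),'F',s['force'].round(1),'w',round(s['width'],1))
def wray(d,u,v):
    R=np.array(d['R']);t=np.array(d['t']);a=np.array([(u-d['cx'])/d['fx'],(v-d['cy'])/d['fy']]);r=np.linalg.norm(a)
    k=np.sin(r)/r if r>0 else 1; return -R.T@t,R.T@np.array([a[0]*k,a[1]*k,np.cos(r)])
def wonz(d,u,v,z):
    c,r=wray(d,u,v); return c+r*(z-c[2])/r[2]
def wproj(d,X):
    p=np.array(d['R'])@np.array(X,float)+np.array(d['t']);h=np.hypot(p[0],p[1]);a=np.arctan2(h,p[2])
    return d['fx']*a*p[0]/h+d['cx'],d['fy']*a*p[1]/h+d['cy']
E
python3 - <<'E'
from h import *
st();goto(-130,-30,210)
d=np.load('pics/w0.png.npz');c=-d['R'].T@d['t'];s=ctrl.read_state();print('cam in tool',Ro.from_euler('xyz',s['tool_rot']).inv().apply(c-s['eef_pos']))
d=np.load('pics/top0.png.npz')
for u in (293,300,308): print(u,w2r(onz(d,225+(u+.5)/5.2-.5,125+475.5/5.2-.5,68)))
E
```

```text
0.15 pos [280.6 585.8 230.6] rig [-358.8  666.5] rot [-1.572 -0.    -0.447] F [-0.  -0.1 -0. ] w 85.2
shift cm [ 49.59   2.14 -53.99] turn [ 8.000e-02 -2.438e+01 -2.000e-02]
cam in tool [ -67.22146962 -141.4905587     0.61727202]
293 [-130.19556899  -11.09563516]
300 [-130.1900547   -15.12832232]
308 [-130.18375305  -19.73681623]
```

Run:
```python
from h import *
goto(-90,10,200)
```

```text
shift cm [ 51.58   3.13 -48.7 ] turn [ 8.000e-02 -2.438e+01 -2.000e-02]
```

```bash
python3 -m inch '[0.6,1.2,0,-1.1,0,-2,0, 0.6,4,0.2,-3.7,0,-5,0, 0.6,7.5,0.5,-7,0,-9,0, 0.6,11,0.7,-10.3,0,-12,0, 0.6,14.5,1,-13.6,0,-15,0, 0.6,18,1.2,-17,0,-18,0, 0.6,21.5,1.4,-20.3,0,-20,0, 0.6,25,1.6,-23.6,0,-22,0, 0.6,28.5,1.8,-27,0,-24.4,0, 0.6,32,2,-30.2,0,-24.4,0, 0.6,35,2.2,-33,0,-24.4,0, 0.6,37,2.3,-35,0,-24.4,0]'
python3 - <<'E'
from h import *
st();goto(-90,10,200)
E
```

```text
clock: 1.35
eef_pos: [464.0, 107.2, 208.1]
tool_rot: [-1.572, -0.0, -0.025]
force: [0.6, -0.4, 0.2]
width: 51.2
1.35 pos [464.  107.2 208.1] rig [-165.3  191.9] rot [-1.572 -0.    -0.025] F [ 0.6 -0.4  0.2] w 51.2
shift cm [  7.59   0.83 -18.17] turn [ 0.06 -0.19  0.  ]
```

```bash
python3 -m inch '[0.6,1,0.1,-3,0,0,0, 0.6,3,0.3,-7.5,0,0,0, 0.6,5,0.5,-12,0,0,0, 0.6,6.7,0.7,-16,0,0,0, 0.6,7.6,0.8,-18.2,0,0,0, 0.6,7.6,0.8,-18.2,0,0,0, 0.6,7.6,0.8,-18.2,0,0,0]'
python3 - <<'E'
from h import *
st();d=snap('wrist','w1.png')
im=cv2.imread('pics/w1.png');cv2.imwrite('pics/w1b.png',cv2.resize(im,(800,600),interpolation=cv2.INTER_CUBIC))
for P in [(90,0,44),(65,-85,28),(45,62,38),(-45,-65.2,85),(-130,-91,34),(-170,135,10),(-170,-135,10)]:
    print(P,np.round(wproj(d,[*r2w(*P[:2]),P[2]]),1))
E
```

```text
clock: 2.05
eef_pos: [535.0, -72.8, 199.9]
tool_rot: [-1.57, 0.001, -0.022]
force: [-0.5, 0.6, -0.6]
width: 51.5
2.05 pos [535.  -72.8 199.9] rig [-90.5  13.5] rot [-1.57e+00  1.00e-03 -2.20e-02] F [-0.5  0.6 -0.6] w 51.5
(90, 0, 44) [243.2 315.7]
(65, -85, 28) [177.9 290.7]
(45, 62, 38) [293.9 283.8]
(-45, -65.2, 85) [172.1 231.1]
(-130, -91, 34) [156.4 137.8]
(-170, 135, 10) [359.9 102.1]
(-170, -135, 10) [127.  103.7]
```

View pics/w1b.png

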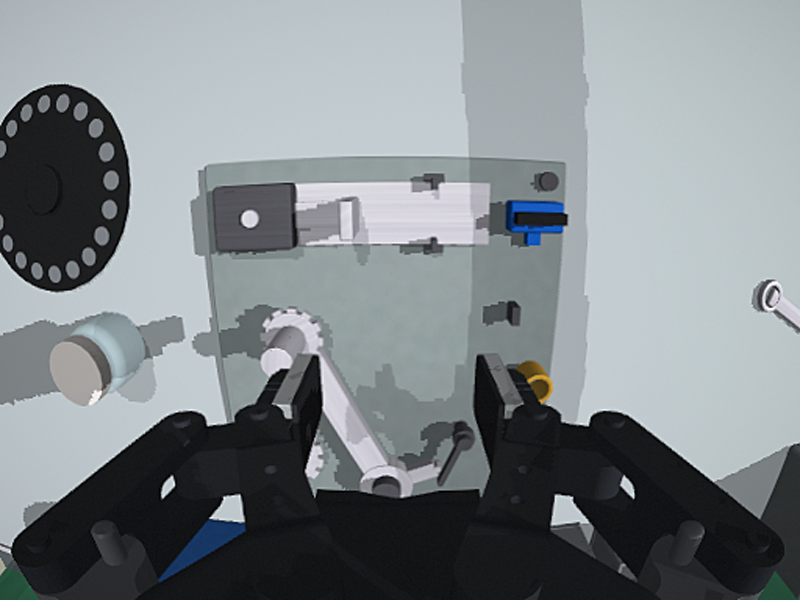

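Run:
```python
from h import *
im=cv2.imread('pics/w1.png')[105:170,190:320];cv2.imwrite('pics/w1c.png',cv2.resize(im,None,fx=6,fy=6,interpolation=cv2.INTER_CUBIC))
```

```text
(no output)
```

View pics/w1c.png

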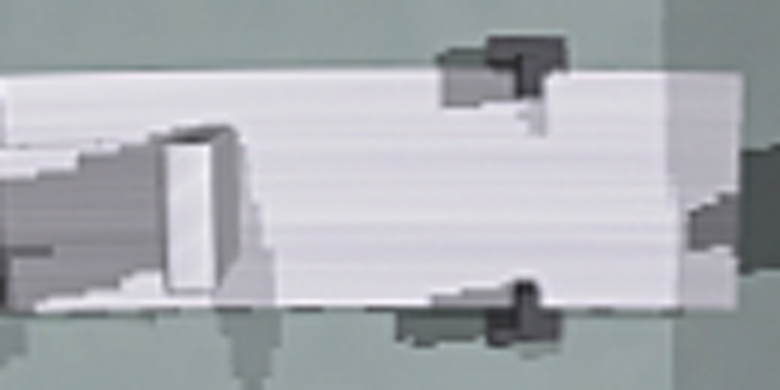

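Run:
```python
from h import *
d=np.load('pics/w1.png.npz')
f=lambda u,v:(190+(u+.5)/6-.5,105+(v+.5)/6-.5)
for n,(u,v),z in [('fin',(189,216),68),('fin-',(165,216),68),('fin+',(214,216),68),('fx-',(189,142),68),('fx+',(189,290),68),('earA',(530,85),30),('earB',(527,297),30),('railend',(741,190),16),('housing',(160*6-190*6,0),34)]:
    p=wonz(d,*f(u,v),z);print(n,p.round(1),w2r(p).round(1))
p=wonz(d,296/1.5625,217/1.5625,34);print('hous front',p,w2r(p)); p=wonz(d,250/1.5625,218/1.5625,34);print('hous',p,w2r(p))
im=cv2.imread('pics/w1.png')
for a,(y0,x0) in {'A':(108,258),'B':(148,252)}.items():
    c=cv2.convertScaleAbs(im[y0:y0+18,x0:x0+34],alpha=1.6,beta=0);cv2.imwrite(f'pics/ear{a}.png',cv2.resize(c,None,fx=20,fy=20,interpolation=cv2.INTER_NEAREST))
st()
```

```text
fin [ 496.  -102.3   68. ] [-128.9  -16.8]
fin- [ 495.9 -106.    68. ] [-128.9  -20.5]
fin+ [496.1 -98.4  68. ] [-128.8  -12.9]
fx- [ 484.5 -101.8   68. ] [-140.4  -16.6]
fx+ [ 507.6 -102.7   68. ] [-117.3  -17. ]
earA [478.2 -46.6  30. ] [-147.9   38.5]
earB [515.6 -47.4  30. ] [-110.4   38.4]
railend [498.1  -6.4  16. ] [-128.9   79. ]
housing [ 457.9 -170.7   34. ] [-165.5  -86.1]
hous front [ 496.32140589 -139.70474212   34.        ] [-127.7523917   -54.23796545]
hous [ 495.34123596 -172.43128702   34.        ] [-128.03531659  -86.97796283]
2.1 pos [534.9 -71.7 200. ] rig [-90.6  14.6] rot [-1.57e+00  1.00e-03 -2.00e-02] F [ 0.1  0.1 -0.3] w 51.4
```

View pics/earA.png

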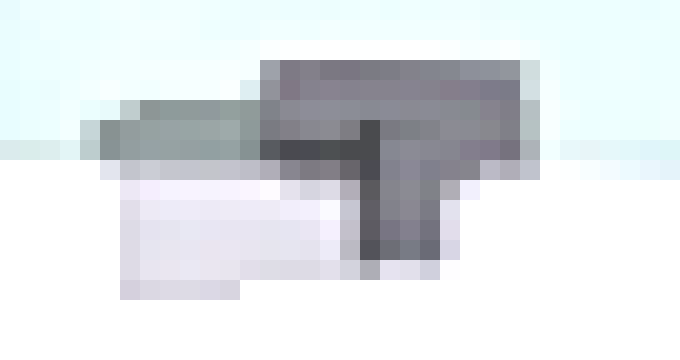

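View pics/earB.png

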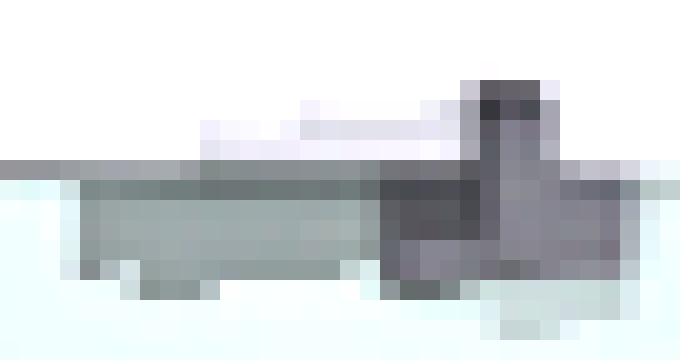

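Run:
```python
from h import *
st();goto(*w2r([496,-102.3]),38)
```

```text
2.1 pos [534.9 -71.7 200. ] rig [-90.6  14.6] rot [-1.57e+00  1.00e-03 -2.00e-02] F [ 0.1  0.1 -0.3] w 51.4
shift cm [-3.81 16.21 -3.15] turn [-0.06  0.07 -0.06]
```

```bash
python3 -m inch '[0.6,-1.5,2,-1.2,0,0,0, 0.6,-3.3,5,-2.7,0,0,0, 0.6,-3.8,8,-3.15,0,0,0, 0.6,-3.8,11,-3.15,0,0,0, 0.6,-3.8,13.5,-3.15,0,0,0, 0.6,-3.8,15.3,-3.15,0,0,0, 0.6,-3.8,16.2,-3.15,0,0,0, 0.6,-3.8,16.2,-3.15,0,0,0, 0.6,-3.8,16.2,-3.15,0,0,0]'
python3 - <<'E'
from h import *
st();d=snap('wrist','w2.png')
im=cv2.imread('pics/w2.png');cv2.imwrite('pics/w2b.png',cv2.resize(im,(800,600),interpolation=cv2.INTER_CUBIC));st()
E
```

```text
clock: 3.0
eef_pos: [497.2, -102.8, 38.9]
tool_rot: [-1.571, -0.001, -0.02]
force: [0.2, -0.1, 0.2]
width: 51.2
3.0 pos [ 497.2 -102.8   38.9] rig [-127.6  -17.4] rot [-1.571e+00 -1.000e-03 -2.000e-02] F [ 0.2 -0.1  0.2] w 51.2
3.05 pos [ 497.5 -103.1   39.2] rig [-127.4  -17.6] rot [-1.571 -0.002 -0.02 ] F [ 0.4 -0.4  0.3] w 51.3
```

View pics/w2b.png

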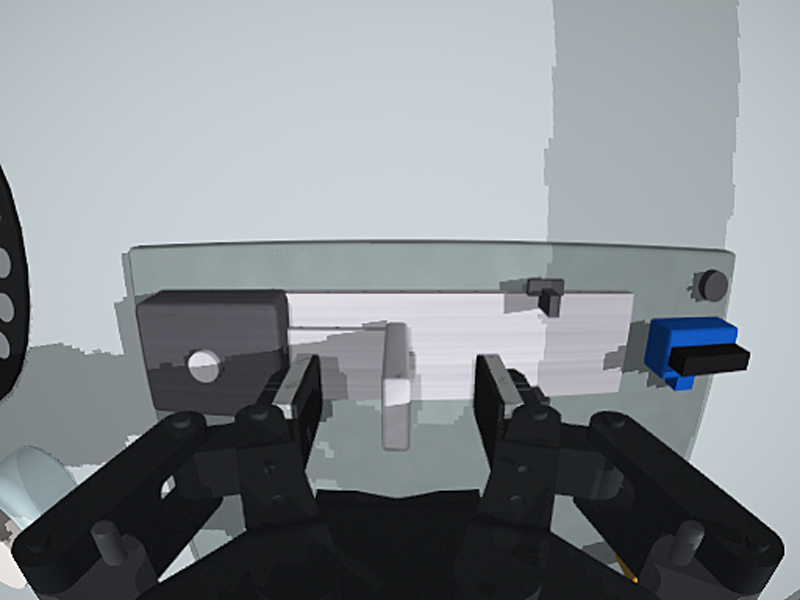

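```bash
python3 -m inch '[0.4,0,0,0,0,0,0, 0.2,0,0,0,0,0,0, 0,0,0,0,0,0,0, 0,0,0,0,0,0,0, 0,0,0,0,0,0,0, 0,0,0,0,0,0,0, 0,0,0,0,0,0,0, 0,0,0,0,0,0,0]'
python3 - <<'E'
from h import *
st();d=snap('wrist','w3.png')
im=cv2.imread('pics/w3.png');cv2.imwrite('pics/w3b.png',cv2.resize(im,(800,600),interpolation=cv2.INTER_CUBIC));st()
E
```

```text
clock: 3.85
eef_pos: [497.1, -103.6, 38.9]
tool_rot: [-1.571, -0.001, -0.021]
force: [-1.4, 0.4, 6.0]
width: 7.2
3.85 pos [ 497.1 -103.6   38.9] rig [-127.7  -18.2] rot [-1.571e+00 -1.000e-03 -2.100e-02] F [-1.4  0.4  6. ] w 7.2
3.9 pos [ 497.1 -103.6   38.9] rig [-127.7  -18.1] rot [-1.571e+00 -1.000e-03 -2.100e-02] F [-1.6  0.1  6. ] w 7.3
```

View pics/w3b.png

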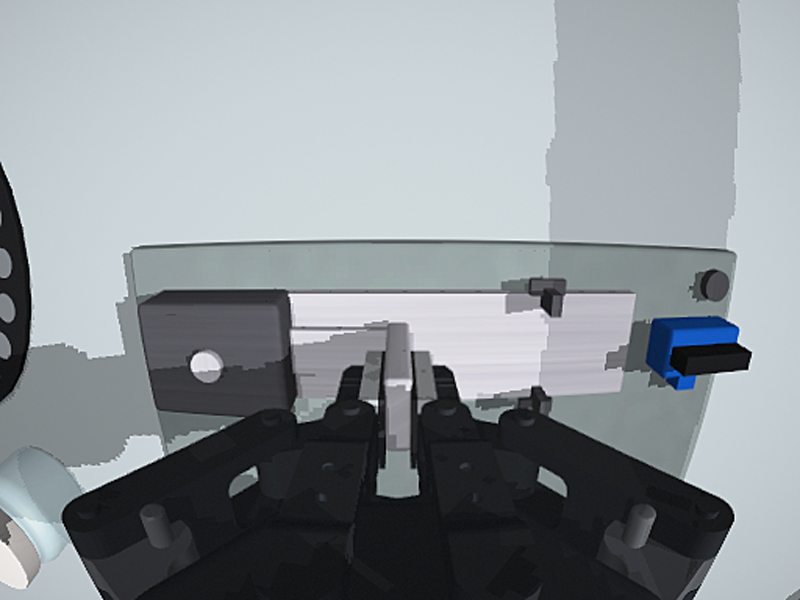

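```bash
python3 -m inch '[0,0,0,0.4,0,0,0, 0,0,0,1.2,0,0,0, 0,0,0,2.2,0,0,0, 0,0,0,3.2,0,0,0, 0,0,0,4.2,0,0,0, 0,0,0,5,0,0,0, 0,0,0,5.4,0,0,0, 0,0,0,5.4,0,0,0, 0,0,0,5.4,0,0,0, 0,0,0,5.4,0,0,0]'
python3 - <<'E'
from h import *
st();d=snap('wrist','w4.png')
im=cv2.imread('pics/w4.png');cv2.imwrite('pics/w4b.png',cv2.resize(im,(800,600),interpolation=cv2.INTER_CUBIC));st()
E
```

```text
clock: 4.9
eef_pos: [498.2, -50.2, 38.9]
tool_rot: [-1.572, -0.001, -0.021]
force: [-0.6, -1.5, 5.8]
width: 7.1
4.9 pos [498.2 -50.2  38.9] rig [-127.8   35.3] rot [-1.572e+00 -1.000e-03 -2.100e-02] F [-0.6 -1.5  5.8] w 7.1
4.95 pos [498.2 -50.2  38.9] rig [-127.8   35.3] rot [-1.571e+00 -1.000e-03 -2.100e-02] F [-1.8 -1.1  6.4] w 6.9
```

View pics/w4b.png

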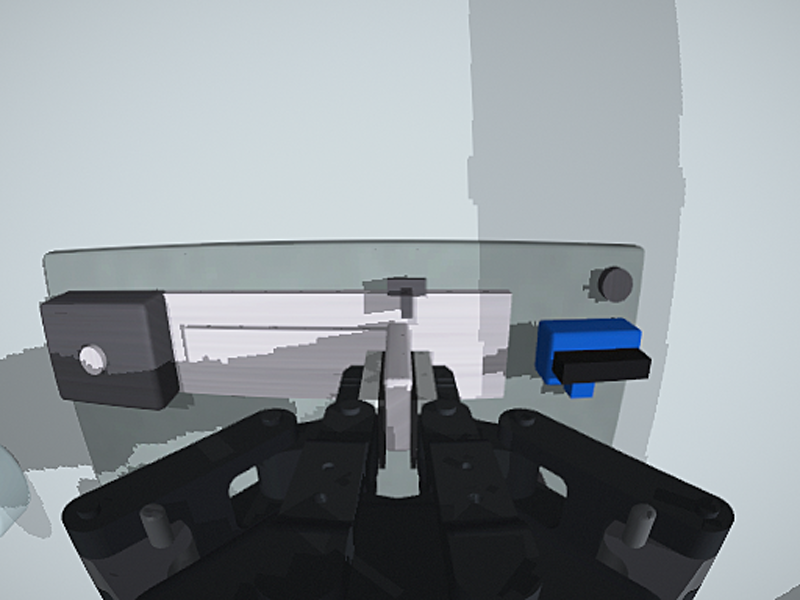

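Run:
```python
from h import *
d=np.load('pics/w4.png.npz')
im=cv2.imread('pics/w4.png')[170:300,220:300];cv2.imwrite('pics/w4c.png',cv2.resize(cv2.convertScaleAbs(im,alpha=1.4),None,fx=8,fy=4.5,interpolation=cv2.INTER_NEAREST))
print(d['cx'],d['cy'],-d['R'].T@d['t'])
```

```text
254.19660381907028 189.51224924377303 [431.14258799 -48.20929211 180.47765358]
```

View pics/w4c.png

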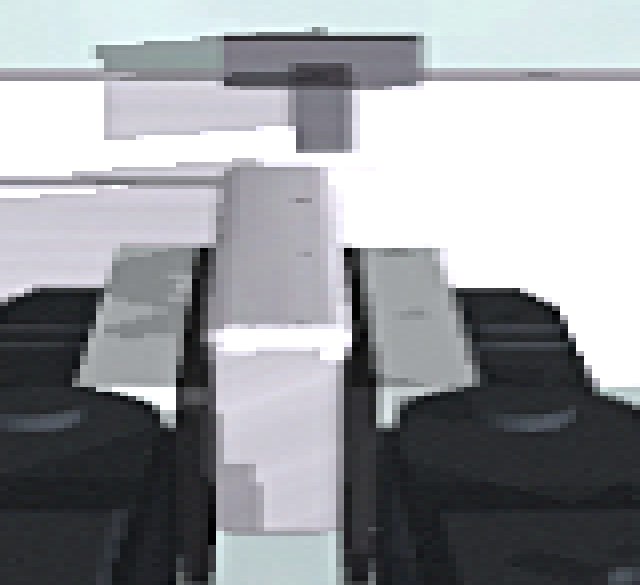

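Run:
```python
from h import *
d=np.load('pics/w4.png.npz')
f=lambda u,v:(220+(u+.5)/8-.5,170+(v+.5)/4.5-.5)
for n,u,v,z in [('ear',325,120,30),('ear',325,150,30),('fintop',280,330,68),('fintop',281,525,68),('finbase',276,170,20)]:
    p=wonz(d,*f(u,v),z);print(n,p.round(1),w2r(p).round(1))
```

```text
ear [476.6 -46.2  30. ] [-149.4   38.8]
ear [480.4 -46.3  30. ] [-145.7   38.8]
fintop [485.5 -49.4  68. ] [-140.5   35.9]
fintop [507.4 -49.7  68. ] [-118.6   35.9]
finbase [486.2 -49.7  20. ] [-139.8   35.5]
```

```bash
python3 -m inch '[0,0,0,0.15,0,0,0, 0,0,0,0.27,0,0,0, 0,0,0,0.27,0,0,0, 0,0,0,0.27,0,0,0]'
python3 - <<'E'
from h import *
st();d=snap('wrist','w5.png')
im=cv2.imread('pics/w5.png')[170:300,220:300];cv2.imwrite('pics/w5c.png',cv2.resize(cv2.convertScaleAbs(im,alpha=1.4),None,fx=8,fy=4.5,interpolation=cv2.INTER_NEAREST))
E
```

```text
clock: 5.35
eef_pos: [498.2, -48.7, 38.9]
tool_rot: [-1.573, -0.001, -0.022]
force: [-0.2, -3.8, 5.2]
width: 6.9
5.35 pos [498.2 -48.7  38.9] rig [-127.8   36.8] rot [-1.573e+00 -1.000e-03 -2.200e-02] F [-0.2 -3.8  5.2] w 6.9
```

View pics/w5c.png

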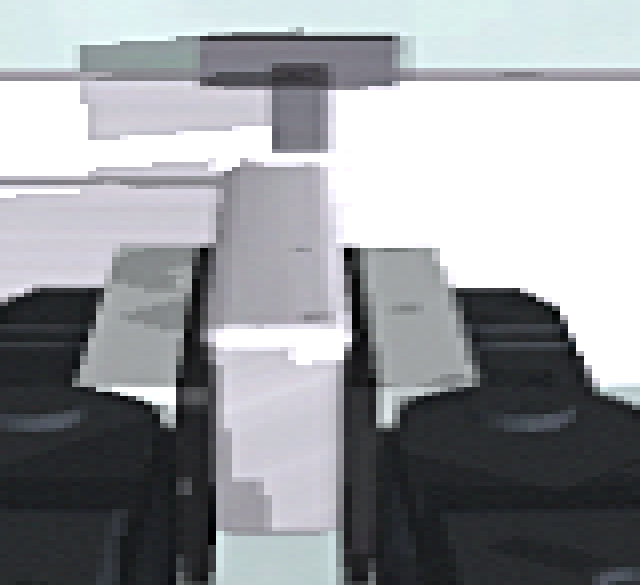

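```bash
python3 -m inch '[0,0,0,0.12,0,0,0, 0,0,0,0.12,0,0,0, 0,0,0,0.12,0,0,0, 0,0,0,0.12,0,0,0]'
python3 - <<'E'
from h import *
st();d=snap('wrist','w6.png')
im=cv2.imread('pics/w6.png')[170:300,220:300];cv2.imwrite('pics/w6c.png',cv2.resize(cv2.convertScaleAbs(im,alpha=1.4),None,fx=8,fy=4.5,interpolation=cv2.INTER_NEAREST))
E
```

```text
clock: 5.8
eef_pos: [498.3, -47.6, 38.9]
tool_rot: [-1.573, -0.001, -0.023]
force: [0.3, -4.1, 5.6]
width: 6.9
5.8 pos [498.3 -47.6  38.9] rig [-127.8   37.9] rot [-1.573e+00 -1.000e-03 -2.300e-02] F [ 0.3 -4.1  5.6] w 6.9
```

View pics/w6c.png

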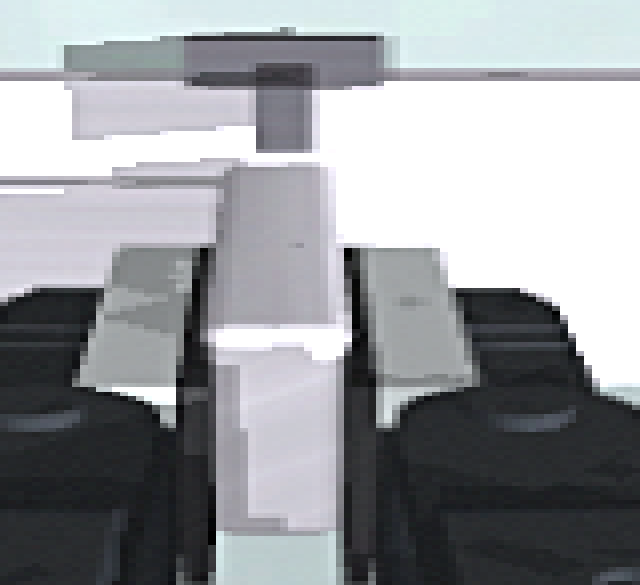

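Run:
```python
from h import *
d=np.load('pics/w6.png.npz')
f=lambda u,v:(220+(u+.5)/8-.5,170+(v+.5)/4.5-.5)
for n,u,v,z in [('ear',284,120,30),('ear',284,150,30),('fintop',280,330,68),('fintop',281,525,68),('finbase',277,170,20)]:
    p=wonz(d,*f(u,v),z);print(n,p.round(1),w2r(p).round(1))
```

```text
ear [476.6 -46.3  30. ] [-149.4   38.7]
ear [480.4 -46.4  30. ] [-145.7   38.7]
fintop [485.6 -46.7  68. ] [-140.5   38.5]
fintop [507.5 -47.1  68. ] [-118.6   38.6]
finbase [486.3 -47.   20. ] [-139.8   38.2]
```

```bash
python3 -m inch '[0.1,0,0,0,0,0,0, 0.2,0,0,0,0,0,0, 0.3,0,0,0,0,0,0, 0.4,0,0,0,0,0,0, 0.45,0,0,0,0,0,0, 0.45,0,0,0,0,0,0]'
python3 - <<'E'
from h import *
st();d=snap('wrist','w7.png')
im=cv2.imread('pics/w7.png')[170:300,220:300];cv2.imwrite('pics/w7c.png',cv2.resize(cv2.convertScaleAbs(im,alpha=1.4),None,fx=8,fy=4.5,interpolation=cv2.INTER_NEAREST))
E
```

```text
clock: 6.45
eef_pos: [498.0, -45.4, 38.2]
tool_rot: [-1.571, 0.0, -0.021]
force: [-0.5, 0.0, -0.4]
width: 38.7
6.45 pos [498.  -45.4  38.2] rig [-128.1   40.1] rot [-1.571  0.    -0.021] F [-0.5  0.  -0.4] w 38.7
```

View pics/w7c.png

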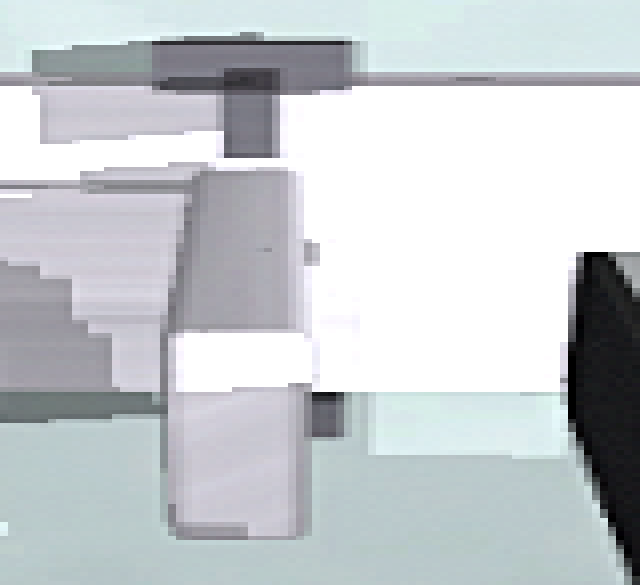

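```bash
cat > m.py <<'E'
from h import *
E
python3 - <<'E'
from h import *
d=np.load('pics/w7.png.npz')
f=lambda u,v:(220+(u+.5)/8-.5,170+(v+.5)/4.5-.5)
for n,u,v,z in [('ear',251,120,30),('fintop',240,335,68),('fintop',238,530,68),('finbase',245,175,20),('ear2?',325,415,30),('ear2 left',305,415,30),('ear2 right',344,415,30)]:
    p=wonz(d,*f(u,v),z);print(n,p.round(1),w2r(p).round(1))
E
```

```text
ear [476.1 -46.2  30. ] [-150.    38.8]
fintop [485.4 -46.6  68. ] [-140.6   38.6]
fintop [507.3 -47.3  68. ] [-118.8   38.4]
finbase [486.3 -47.   20. ] [-139.7   38.2]
ear2? [515.4 -41.9  30. ] [-110.7   44. ]
ear2 left [515.4 -43.3  30. ] [-110.7   42.5]
ear2 right [515.5 -40.5  30. ] [-110.7   45.3]
```

```bash
python3 -m inch '[0.45,0,-1.5,0,0,0,0, 0.45,0,-5,0,0,0,0, 0.45,0,-9,0,0,0,0, 0.45,1,-12.5,0,0,0,0, 0.45,2.5,-15,-0.4,0,0,0, 0.45,4,-16,-0.8,0,0,0, 0.45,4,-16,-0.8,0,0,0, 0.45,4,-16,-0.8,0,0,0]'
python3 - <<'E'
from h import *
st();d=snap('wrist','w8.png')
im=cv2.imread('pics/w8.png')[100:250,140:300];cv2.imwrite('pics/w8c.png',cv2.resize(im,None,fx=5,fy=4,interpolation=cv2.INTER_NEAREST))
snap('top','top8.png')
E
```

```text
clock: 7.3
eef_pos: [536.7, -54.3, 197.6]
tool_rot: [-1.571, 0.002, -0.021]
force: [-1.0, -0.7, -0.1]
width: 38.5
7.3 pos [536.7 -54.3 197.6] rig [-89.2  32. ] rot [-1.571  0.002 -0.021] F [-1.  -0.7 -0.1] w 38.5
```

View pics/w8c.png

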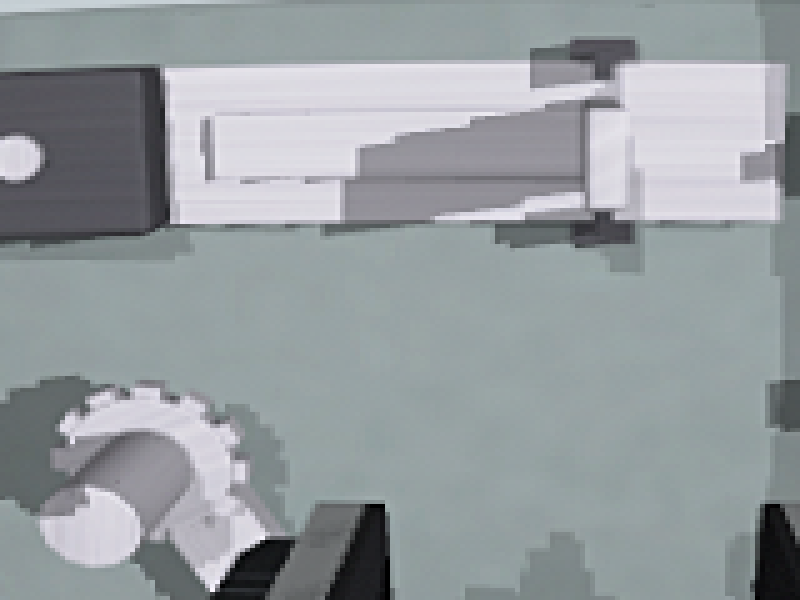

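Run:
```python
from h import *
d=np.load('pics/w8.png.npz')
f=lambda u,v:(140+(u+.5)/5-.5,100+(v+.5)/4-.5)
for n,u,v,z in [('earA',604,80,30),('earB',602,220,30),('fintop',608,157,68),('fx-',608,108,68),('fx+',607,207,68),('post',91,526,85),('hous',17,157,34),('railend',782,140,16)]:
    p=wonz(d,*f(u,v),z);print(n,p.round(1),w2r(p).round(1))
st();
```

```text
earA [480.3 -46.5  30. ] [-145.7   38.6]
earB [517.1 -47.6  30. ] [-109.    38.3]
fintop [496.7 -46.8  68. ] [-129.3   38.6]
fx- [485.5 -46.6  68. ] [-140.6   38.6]
fx+ [508.3 -47.2  68. ] [-117.8   38.5]
post [ 579.6 -147.9   85. ] [-44.3 -60.7]
hous [ 495.  -172.9   34. ] [-128.4  -87.5]
railend [497.5  -7.6  16. ] [-129.3   77.9]
7.4 pos [535.9 -54.1 197. ] rig [-90.   32.2] rot [-1.57   0.004 -0.021] F [-0.   0.4  0.1] w 38.6
```

Run:
```python
from h import *
st();goto(*w2r([579.8,-148.2]),51)
```

```text
7.4 pos [535.9 -54.1 197. ] rig [-90.   32.2] rot [-1.57   0.004 -0.021] F [-0.   0.4  0.1] w 38.6
shift cm [ 4.64 14.58 -9.32] turn [-0.02  0.04 -0.21]
```

```bash
python3 -m inch '[0.6,1,0,-2,0,0,0, 0.6,2.8,0.5,-5.5,0,0,0, 0.6,4.6,2,-9.3,0,0,0, 0.6,4.6,5,-9.3,0,0,0, 0.6,4.6,8,-9.3,0,0,0, 0.6,4.6,8,-9.3,0,0,0, 0.6,4.6,8,-9.3,0,0,0]'
python3 - <<'E'
from h import *
st();d=snap('wrist','w9.png');goto(*w2r([579.8,-148.2]),51)
im=cv2.imread('pics/w9.png');cv2.imwrite('pics/w9b.png',cv2.resize(im,(800,600),interpolation=cv2.INTER_CUBIC))
E
```

```text
clock: 8.1
eef_pos: [580.9, -147.8, 117.7]
tool_rot: [-1.57, 0.003, -0.02]
force: [0.4, 1.7, 0.4]
width: 51.2
8.1 pos [ 580.9 -147.8  117.7] rig [-43.1 -60.6] rot [-1.57   0.003 -0.02 ] F [0.4 1.7 0.4] w 51.2
shift cm [-0.22  6.78 -0.02] turn [-0.01  0.06  0.01]
```

View pics/w9b.png

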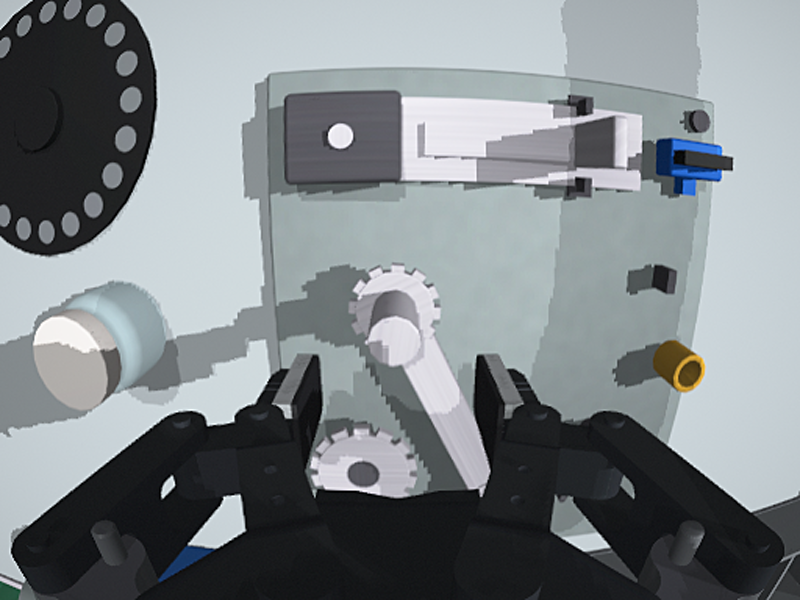

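```bash
python3 -m inch '[0.6,-0.2,1.2,0,0,0,0, 0.6,-0.2,3.2,0,0,0,0, 0.6,-0.2,5,0,0,0,0, 0.6,-0.2,6.2,0,0,0,0, 0.6,-0.2,6.7,0,0,0,0, 0.4,-0.2,6.7,0,0,0,0, 0.2,-0.2,6.7,0,0,0,0, 0,-0.2,6.7,0,0,0,0, 0,-0.2,6.7,0,0,0,0, 0,-0.2,6.7,0,0,0,0, 0,-0.2,6.7,0,0,0,0]'
python3 - <<'E'
from h import *
st();d=snap('wrist','w10.png')
im=cv2.imread('pics/w10.png');cv2.imwrite('pics/w10b.png',cv2.resize(im,(800,600),interpolation=cv2.INTER_CUBIC))
E
```

```text
clock: 9.25
eef_pos: [580.5, -149.2, 52.1]
tool_rot: [-1.572, -0.002, -0.022]
force: [-0.1, -2.7, 5.2]
width: 20.4
9.25 pos [ 580.5 -149.2   52.1] rig [-43.4 -62. ] rot [-1.572 -0.002 -0.022] F [-0.1 -2.7  5.2] w 20.4
```

View pics/w10b.png

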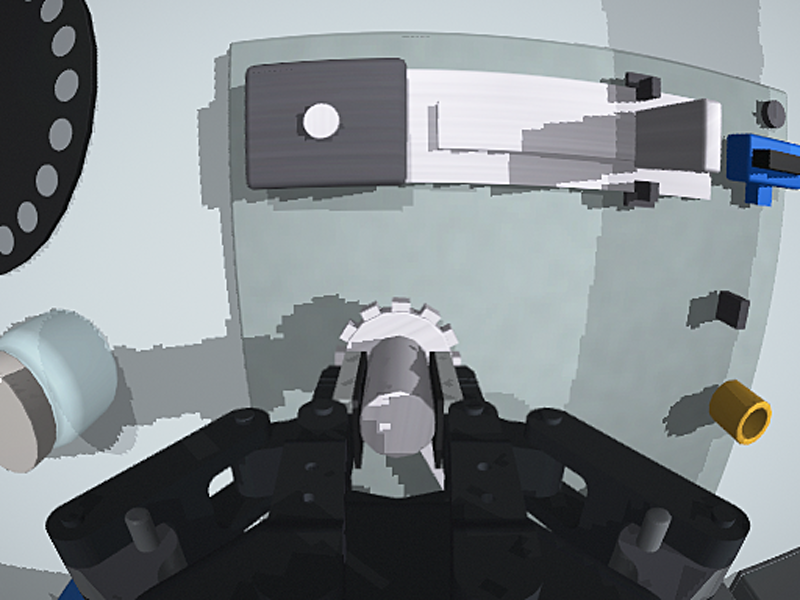

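```bash
python3 -m inch '[0,-0.1,0,0.3,0,0,0, 0,-0.35,0,0.8,0,0,0, 0,-0.6,0,1.4,0,0,0, 0,-0.83,0,2.1,0,0,0, 0,-1.03,0,2.8,0,0,0, 0,-1.2,0,3.6,0,0,0, 0,-1.33,0,4.3,0,0,0, 0,-1.42,0,5,0,0,0, 0,-1.42,0,5,0,0,0, 0,-1.42,0,5,0,0,0]'
python3 - <<'E'
from h import *
st();s=ctrl.read_state();print(s['torque'])
E
```

```text
clock: 10.3
eef_pos: [567.5, -99.6, 52.1]
tool_rot: [-1.573, -0.002, -0.022]
force: [0.5, -4.0, 6.3]
width: 20.4
10.3 pos [567.5 -99.6  52.1] rig [-57.5 -12.7] rot [-1.573 -0.002 -0.022] F [ 0.5 -4.   6.3] w 20.4
[-1.01405898 -0.04638913  0.0035077 ]
```

```bash
python3 -m inch '[0,-0.03,0,0.35,0,0,0, 0,-0.05,0,0.77,0,0,0, 0,-0.06,0,1.15,0,0,0, 0,-0.07,0,1.5,0,0,0, 0,-0.06,0,1.9,0,0,0, 0,-0.05,0,2.27,0,0,0, 0,-0.02,0,2.65,0,0,0, 0,0,0,3,0,0,0, 0,0.05,0,3.4,0,0,0, 0,0.1,0,3.77,0,0,0, 0,0.1,0,3.77,0,0,0, 0,0.1,0,3.77,0,0,0]'
python3 - <<'E'
from h import *
st();d=snap('wrist','w11.png')
im=cv2.imread('pics/w11.png');cv2.imwrite('pics/w11b.png',cv2.resize(im,(800,600),interpolation=cv2.INTER_CUBIC))
E
```

```text
clock: 11.5
eef_pos: [568.8, -63.1, 52.1]
tool_rot: [-1.574, -0.001, -0.023]
force: [-0.6, -8.2, 6.9]
width: 20.3
11.5 pos [568.8 -63.1  52.1] rig [-56.9  23.9] rot [-1.574e+00 -1.000e-03 -2.300e-02] F [-0.6 -8.2  6.9] w 20.3
```

View pics/w11b.png

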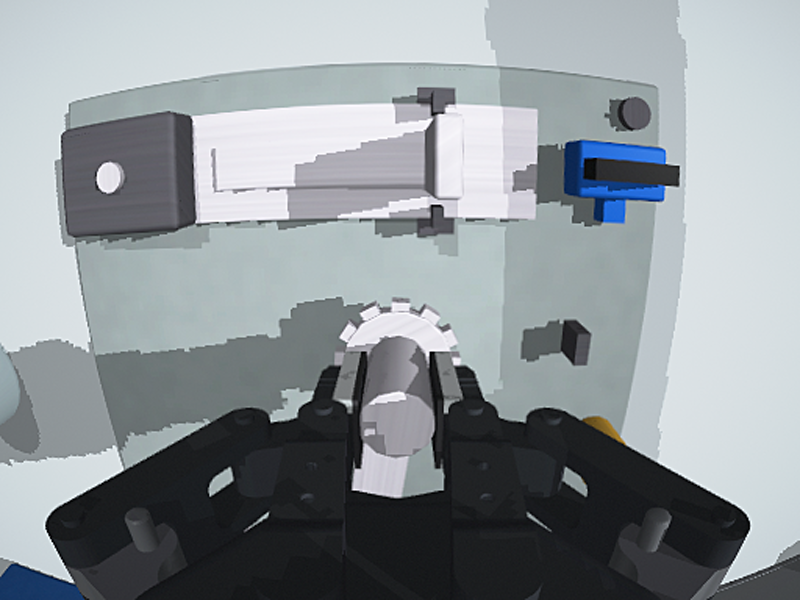

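Run:
```python
from h import *
im=cv2.imread('pics/w11.png')
cv2.imwrite('pics/w11c.png',cv2.resize(im[220:300,215:295],None,fx=7,fy=7,interpolation=cv2.INTER_NEAREST))
cv2.imwrite('pics/w11d.png',cv2.resize(im[50:160,250:330],None,fx=7,fy=5,interpolation=cv2.INTER_NEAREST))
```

```text
(no output)
```

View pics/w11c.png

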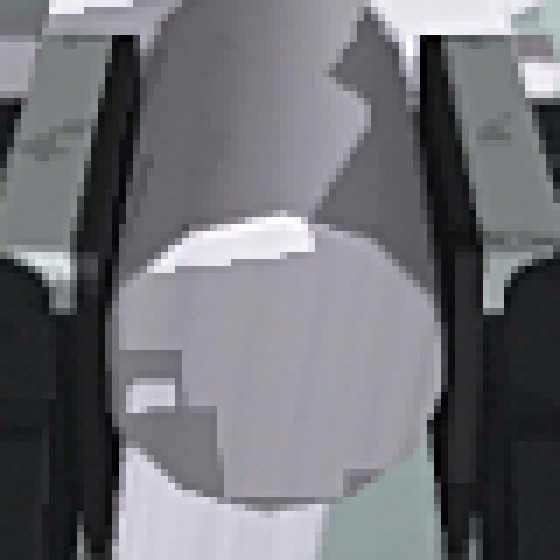

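View pics/w11d.png

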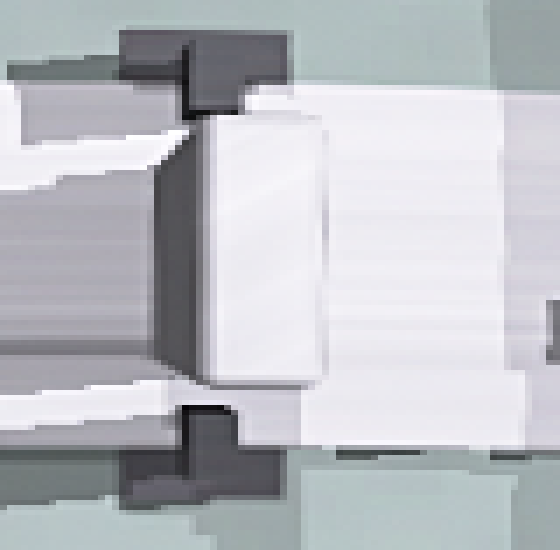

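```bash
cat > m.py <<'E'
import sys
from h import *
def run(fn,post,fins,ears):
    d=np.load(f'pics/{fn}.png.npz')
    a=lambda u,v:(215+(u+.5)/7-.5,220+(v+.5)/7-.5); b=lambda u,v:(250+(u+.5)/7-.5,50+(v+.5)/5-.5)
    for n,(u,v),z,f in [('post',post,85,a)]+[('fin',q,68,b) for q in fins]+[('ear',q,30,b) for q in ears]:
        p=wonz(d,*f(u,v),z);print(n,p.round(1),w2r(p).round(1))
E
python3 -c "
from m import *
run('w11',(276,361),[(264,249)],[(217,85),(212,430)])"
```

```text
post [567.6 -62.6  85. ] [-58.2  24.4]
fin [497.8 -47.3  68. ] [-128.3   38.2]
ear [478.3 -46.5  30. ] [-147.7   38.5]
ear [516.6 -47.5  30. ] [-109.5   38.4]
```

```bash
python3 -m inch '[0,0.05,0,0.35,0,0,0, 0,0.12,0,0.75,0,0,0, 0,0.2,0,1.1,0,0,0, 0,0.25,0,1.35,0,0,0, 0,0.25,0,1.35,0,0,0, 0,0.25,0,1.35,0,0,0, 0,0.25,0,1.35,0,0,0]'
python3 - <<'E'
from h import *
st();d=snap('wrist','w12.png')
im=cv2.imread('pics/w12.png')
cv2.imwrite('pics/w12c.png',cv2.resize(im[220:300,215:295],None,fx=7,fy=7,interpolation=cv2.INTER_NEAREST))
cv2.imwrite('pics/w12d.png',cv2.resize(im[50:160,220:300],None,fx=7,fy=5,interpolation=cv2.INTER_NEAREST))
E
```

```text
clock: 12.25
eef_pos: [571.4, -50.2, 52.0]
tool_rot: [-1.574, -0.001, -0.023]
force: [-0.9, -7.7, 7.5]
width: 20.3
12.25 pos [571.4 -50.2  52. ] rig [-54.6  36.9] rot [-1.574e+00 -1.000e-03 -2.300e-02] F [-0.9 -7.7  7.5] w 20.3
```

View pics/w12c.png

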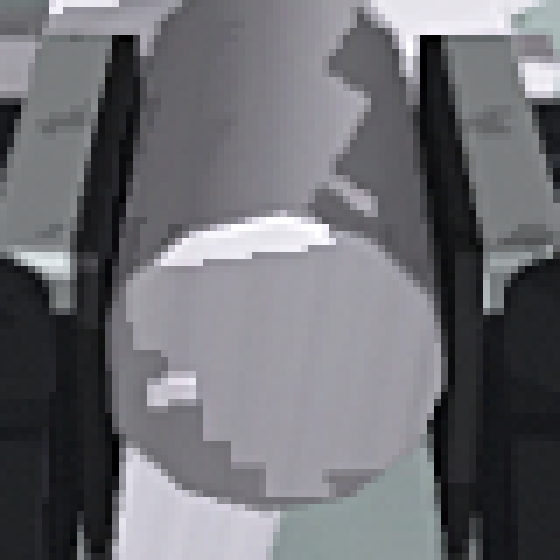

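View pics/w12d.png

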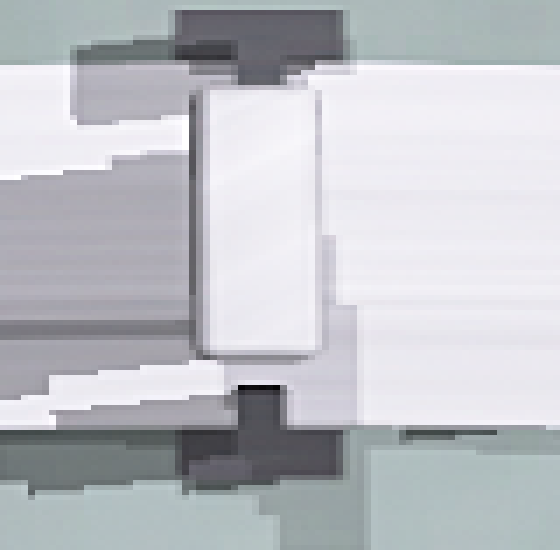

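```bash
sed -i 's/(250+(u/(F0+(u/; s/^import sys/import sys\nF0=220/' m.py; python3 -c "
from m import *
run('w12',(276,361),[(261,222),(261,90),(261,355)],[(261,72),(261,405)]);st()"
```

```text
post [570.2 -49.7  85. ] [-55.8  37.3]
fin [498. -47.  68.] [-128.    38.5]
fin [486.7 -46.7  68. ] [-139.3   38.5]
fin [509.2 -47.2  68. ] [-116.8   38.5]
ear [479.4 -46.4  30. ] [-146.7   38.7]
ear [516.2 -47.2  30. ] [-109.8   38.7]
12.3 pos [571.4 -50.2  52. ] rig [-54.6  36.9] rot [-1.574e+00 -1.000e-03 -2.300e-02] F [-0.3 -7.2  6.7] w 20.8
```

```bash
python3 -m inch '[0,0.01,0,0.07,0,0,0, 0,0.03,0,0.13,0,0,0, 0,0.03,0,0.13,0,0,0, 0,0.03,0,0.13,0,0,0, 0,0.03,0,0.13,0,0,0, 0,0.03,0,0.13,0,0,0]'
python3 - <<'E'
from h import *
st();d=snap('wrist','w13.png')
im=cv2.imread('pics/w13.png')
a=cv2.resize(im[220:300,215:295],None,fx=7,fy=3.5,interpolation=cv2.INTER_NEAREST)
b=cv2.resize(im[50:160,220:300],None,fx=7,fy=2.5,interpolation=cv2.INTER_NEAREST)
cv2.imwrite('pics/w13c.png',np.vstack([a,b]))
snap('top','top13.png');snap('scene','sc13.png')
for n,y,x in (('top13',125,225),('sc13',150,125)):
    cv2.imwrite(f'pics/{n}b.png',cv2.resize(cv2.imread(f'pics/{n}.png')[y:y+135,x:x+170],None,fx=4.4,fy=4.4,interpolation=cv2.INTER_CUBIC))
E
```

```text
clock: 12.9
eef_pos: [571.7, -49.0, 52.0]
tool_rot: [-1.574, -0.001, -0.023]
force: [-1.7, -7.7, 6.5]
width: 20.5
12.9 pos [571.7 -49.   52. ] rig [-54.4  38.1] rot [-1.574e+00 -1.000e-03 -2.300e-02] F [-1.7 -7.7  6.5] w 20.5
```

View pics/w13c.png

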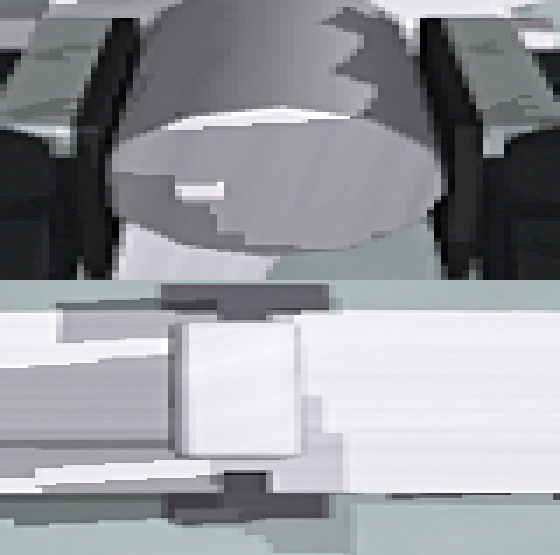

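View pics/sc13b.png

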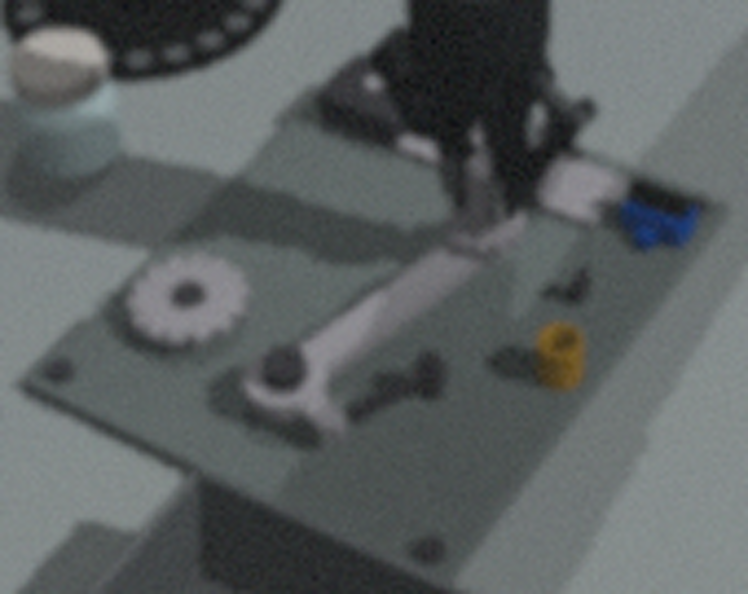

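```bash
python3 -c "
from m import *
run('w13',(276,361),[(241,222)],[(245,72),(244,405)])
d=np.load('pics/w13.png.npz')
im=cv2.cvtColor(cv2.imread('pics/w13.png'),cv2.COLOR_BGR2GRAY)
print(im[92:96,240:268])
st()"
```

```text
post [570.5 -48.5  85. ] [-55.5  38.5]
fin [498.3 -47.   68. ] [-127.8   38.5]
ear [479.7 -46.4  30. ] [-146.4   38.7]
ear [516.5 -47.3  30. ] [-109.5   38.6]
[[172 173 174 179 107 147 199 238 238 236 235 235 236 237 237 237 238 239
  239 240 238 235 217 228 239 237 236 236]
 [176 177 177 184 107 145 196 236 236 235 234 236 237 236 237 237 238 239
  239 240 238 236 218 228 240 238 237 238]
 [176 175 178 184 105 145 196 234 235 235 235 235 236 236 238 238 239 239
  239 240 238 237 219 229 240 239 238 237]
 [173 173 176 182 101 143 193 234 235 234 235 235 236 237 238 238 238 238
  240 240 239 238 222 229 240 239 237 236]]
13.05 pos [571.7 -49.   52.1] rig [-54.3  38.1] rot [-1.574e+00 -1.000e-03 -2.300e-02] F [-0.8 -8.4  6.6] w 20.7
```

```bash
python3 -c "
from cell import finish_job
print(finish_job())
from h import *
st()"
```

```text
the job is handed in; nothing more can be done
None
the job is handed in; nothing more can be done
```

I handed the job in at about 13 s of the 53 s, with the gripper still holding the tensioner post against its spring.

- **Blade:** I gripped the fin and pulled it out about 57 mm in all. After letting go it stayed put. In the last wrist picture the fin is at y 38.5 and the two ears at y 38.7 and 38.6, so they are level to about 0.2 mm.
- **Tensioner:** I gripped the post and swung it along its arc, past the ratchet click, to an angle of about 0.68 rad. The last wrist picture puts the post and the fin both at y 38.5. The wrist sensor read about 8 N of spring load along the push.
- **Click:** I did not see it happen. The angle and the last scene view, with the arm's tooth beyond the pawl, both say it was passed.
- **Loose parts:** The bushing, the brush holder and what shows of the jar and seed plate look unmoved in the last pictures. The wrench and the loose sprocket were out of frame, but the arm never went down near them.
- **Disagreements:** The overhead and wrist cameras disagreed by about 4 mm on where the rig lies along y. The levels above come from single wrist pictures, so this does not affect them. When I set the post, the gripper's own position read about 0.4 mm short of where the picture put it.

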